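Pack away the dart corner: hang the caddies, refill the tidy tray

TASK

Pack up the dart corner for the night: hang every strap-handled tin caddy on the hook by its bail, one at a time, largest first so that the smaller ones hang in front, and put the flights tin, the chalk box and the duster each fully home and upright in its own matching pocket of the wooden tray. A caddy may be missing; leave everything released, hanging still and standing still, and do not disturb the pint glass, the chalk cup or the block of darts.

Things in the scene. Friction and masses are not known exactly. Their poses are not given: they have to be found in the camera images.
- caddy_large: large open tin caddy 104 wide (y) x 34 thick (x) x 60 mm high; a rigid flat-strap bail (12 mm wide, 4 thick) rises from its ends to an inverted V, topped by a walnut grip block 14 (x) x 26 (y) mm, 114 to 144 mm up. Window under the bail 50 mm high; the rod passes along x, either way round. Origin: centre of underside, z up. Loose, 0.08-0.31 kg. May be absent
- caddy_large_bail (a point): point just under the peak of the large caddy's bail where the axis of the hook's rod lies when it hangs (x 0, y 0, 107.5 mm above underside)
- caddy_large_grip (a point): point in the large caddy's walnut grip block (134 mm above underside), a good height for the tool point: the fingers then end above the bail's shoulders; pinch the 26 mm width (closing along the caddy's y) so the fingers stay clear of caddies hung in line
- caddy_middle: middle open tin caddy 82 wide (y) x 30 thick (x) x 48 mm high; a rigid flat-strap bail (12 mm wide, 4 thick) rises from its ends to an inverted V, topped by a walnut grip block 14 (x) x 26 (y) mm, 102 to 132 mm up. Window under the bail 50 mm high; the rod passes along x, either way round. Origin: centre of underside, z up. Loose, 0.08-0.31 kg. May be absent
- caddy_middle_bail (a point): point just under the peak of the middle caddy's bail where the axis of the hook's rod lies when it hangs (x 0, y 0, 95.5 mm above underside)
- caddy_middle_grip (a point): point in the middle caddy's walnut grip block (122 mm above underside), a good height for the tool point: the fingers then end above the bail's shoulders; pinch the 26 mm width (closing along the caddy's y) so the fingers stay clear of caddies hung in line
- caddy_small: small open tin caddy 62 wide (y) x 26 thick (x) x 38 mm high; a rigid flat-strap bail (12 mm wide, 4 thick) rises from its ends to an inverted V, topped by a walnut grip block 14 (x) x 26 (y) mm, 92 to 122 mm up. Window under the bail 50 mm high; the rod passes along x, either way round. Origin: centre of underside, z up. Loose, 0.08-0.31 kg. May be absent
- caddy_small_bail (a point): point just under the peak of the small caddy's bail where the axis of the hook's rod lies when it hangs (x 0, y 0, 85.5 mm above underside)
- caddy_small_grip (a point): point in the small caddy's walnut grip block (112 mm above underside), a good height for the tool point: the fingers then end above the bail's shoulders; pinch the 26 mm width (closing along the caddy's y) so the fingers stay clear of caddies hung in line
- hook: hook stand, fixed: walnut base 110 x 130 x 8 mm, steel post 16 mm thick and 252 mm high, and a level steel rod 8 mm thick, 155 mm long, running from the post along the stand's -x (towards the robot). Origin: centre of base underside, z up
- hook_rod (a point): root of the hook's rod: on the rod's axis at the post's centre line, 240 mm above the ledge; the rod runs from here 155 mm along this frame's -x. Three caddies fit at 32, 76 and 120 mm from here
- hook_tip (a point): centre of the rod's upturned tip, 160 mm along -x from the root and 12 mm above the rod's axis; the tip's very top is 16 mm above the rod's axis
- tray: pale wooden tidy tray, fixed: 90 (x) x 233 (y) x 20 mm high, with a row of three shaped pockets along its y, each 13 mm deep (floor 7 mm above the ledge): oblong, square, round. Origin: centre of underside, z up
- tin_pocket (a point): centre of the floor of the round pocket, 63 mm across, 13 mm deep (tray's +y end); home of the tin
- box_pocket (a point): centre of the floor of the square pocket, 55 x 55 mm along the tray's axes, 13 mm deep; home of the chalk box
- duster_pocket (a point): centre of the floor of the oblong pocket, 37 (tray's x) x 79 mm (tray's y), 13 mm deep (tray's -y end); home of the duster
- tin: round lidded metal tin of spare flights, 56 mm across, 50 mm tall. Origin: centre of underside, z up. Loose, about 0.13 kg
- box: square card chalk box, 48 x 48 x 50 mm tall, sides along its x and y. Origin: centre of underside, z up. Loose, about 0.12 kg
- duster: oblong walnut board duster with a grey felt foot, 30 (x) x 72 (y) x 50 mm tall, standing on the felt. Origin: centre of underside, z up. Loose, about 0.11 kg
- pint_glass: bystander: empty pint glass, 84 mm across the rim, 145 mm tall; origin centre of underside
- chalk_cup: bystander: white ceramic chalk cup, 68 mm across the rim, 70 mm tall; origin centre of underside
- dart_block: bystander: walnut block 50 x 120 x 30 mm (x, y, z) with three brass-barrelled darts standing in it, 140 mm tall in all; origin centre of underside

How it is judged:
On the way, in this order (a step that is already met when the one before it is completed fails the run):
1. the large caddy hangs on the hook's rod by its bail, let go (x of caddy_large_bail in the frame of hook_rod between -0.157 and -0.008 m and y of caddy_large_bail in the frame of hook_rod between -0.014 and 0.014 m and z of caddy_large_bail in the frame of hook_rod between -0.012 and 0.012 m and angle between caddy_large's own z axis and vertical below 0.3 rad and contact force between the fingers and caddy_large below 0.1 N), for 0.3 s.
2. the middle caddy hangs on the hook's rod by its bail, let go, after every larger one (x of caddy_middle_bail in the frame of hook_rod between -0.157 and -0.008 m and y of caddy_middle_bail in the frame of hook_rod between -0.014 and 0.014 m and z of caddy_middle_bail in the frame of hook_rod between -0.012 and 0.012 m and angle between caddy_middle's own z axis and vertical below 0.3 rad and contact force between the fingers and caddy_middle below 0.1 N), for 0.3 s.
3. the small caddy hangs on the hook's rod by its bail, let go, after every larger one (x of caddy_small_bail in the frame of hook_rod between -0.157 and -0.008 m and y of caddy_small_bail in the frame of hook_rod between -0.014 and 0.014 m and z of caddy_small_bail in the frame of hook_rod between -0.012 and 0.012 m and angle between caddy_small's own z axis and vertical below 0.3 rad and contact force between the fingers and caddy_small below 0.1 N), for 0.3 s.
At the end, for the whole second after the job is handed in: Caddies present hang by the bail peak on the rod (within 14 mm sideways, 12 mm in height, 0.3 rad of upright); tin, box and duster present stand in their own pockets (within 10 mm of centre, 4 mm of the floor, 0.1 rad of upright); all let go and slower than 0.05 m/s (all of step 1 and all of step 2 and all of step 3 and linear speed of each of caddy_large, caddy_middle, caddy_small, tin, box, duster below 0.05 m/s and horizontal distance between tin and tin_pocket below 0.01 m and z of tin in the frame of tin_pocket below 0.004 m and angle between each of tin, box, duster's own z axis and vertical below 0.1 rad and contact force between the fingers and tin below 0.1 N and horizontal distance between box and box_pocket below 0.01 m and z of box in the frame of box_pocket below 0.004 m and contact force between the fingers and box below 0.1 N and horizontal distance between duster and duster_pocket below 0.01 m and z of duster in the frame of duster_pocket below 0.004 m and contact force between the fingers and duster below 0.1 N); the robot touches nothing.
It fails at once if the pint glass is shifted more than 30 mm or tipped (distance of pint_glass from where it was at the start of the episode above 0.03 m or angle between pint_glass's own z axis and vertical above 0.4 rad).
It fails at once if the chalk cup is shifted more than 30 mm or tipped (distance of chalk_cup from where it was at the start of the episode above 0.03 m or angle between chalk_cup's own z axis and vertical above 0.4 rad).
It fails at once if the dart block is shifted more than 30 mm or tipped (distance of dart_block from where it was at the start of the episode above 0.03 m or angle between dart_block's own z axis and vertical above 0.4 rad).
Of caddy_large, caddy_middle, caddy_small only 2 to 3 are there at a start; the rules pass over those that are not, and their reading is None.
At some moment in a run one of tin, box may be knocked a few centimetres aside while the robot is not near it.
It also fails if it takes over 208 s, if anything falls off the work surface, if the arm or the gripper's body presses on something with over 40 N, if the wrist force passes 120 N, or if a joint passes its speed limit or range.

ROBOT

A 6-joint arm with a two-finger parallel gripper is mounted at the origin on the work surface. World frame = base frame: x ahead of the robot, y to its left, z up, the work surface at z = 0. Lengths are in m, angles in rad, forces in N, time in s.
With the tool pointing down it reaches from about 0.275 to 0.825 m from the base axis. Payload 4.9 kg.
Tool frame: the origin (TCP) lies between the finger pads, 19 mm behind the fingertips; this is the grasp point; z points along the fingers, y is the line along which they close (so a half turn about z gives the same grasp; the last joint's range is limited). The gripper opens to 85 mm and grips with 20 to 120 N. Pads are 22 mm wide; open, the fingers measure 114 mm over their backs; the gripper's body (76 mm by 85 mm) begins 54 mm behind the grasp point. The pads swing forward as they close: fully open they stand 13 mm farther back than shut.
Start: joints at [1.085, 0.326, -0.193, 1.052, 0, 1.437], TCP at [0.19, 0.516, 0.25] pointing down, gripper open.
Joint ranges: [-2.65, 2.65], [-0.97, 1.79], [-1.3, 1.35], [-1.93, 2.1], [-1.47, 1.37], [-3.14, 3.14]. Speed limits (rad/s): [2.57, 2.57, 3.14, 3.14, 3.14, 3.14].

INTERFACE

Orientations are given as a rotation vector (axis times angle).
In Python, from cell import ctrl gives the robot as it stands. Calls block until the motion is done:
- ctrl.movep(position, orientation): joint-space move of the TCP to a pose.
- ctrl.move_l(position, velocity=0.15, rot=None, until_force=None): straight line of the TCP; rot=None keeps the orientation; velocity is the mean speed in m/s. With until_force (N) it stops when the force on the tool has changed by that much, and returns True; else False.
- ctrl.set_joints(angles): joint-space move.
- ctrl.let_go() and ctrl.grab(newtons=None): open the fingers fully, or close them until they stop; newtons is the grip in N (None keeps the last).
- ctrl.sleep(seconds).
- ctrl.ik(position, orientation): joint angles nearest the present ones, or None.
- ctrl.grab_frame(name): name is "scene" or "top" or "wrist"; returns a dict with "img" (420x560x3 uint8, red, green, blue), "fx", "fy", "cx", "cy" (pixels), "cam_to_world" (4x4, takes a point from camera to world coordinates); the wrist camera has in their place "T_tool_cam" (4x4, takes a point from camera to tool coordinates, whose origin is the TCP and whose axes are the flange's). Camera axes: x right, y down, z forward; pixel columns grow to the right and rows downward; lengths in m; the calibration is good to about 2 mm. The wrist camera is an equidistant fisheye: a pixel r from the principal point sees the ray r / f radians off the axis. A picture is of the moment at which its call begins: read the wrist's pose just before it. There is no depth.
A pose or a line that the arm cannot do raises ctrl.MotionError and nothing moves.
- ctrl.sign_off(): hands the job in; it is judged then, once.
Readings, each from a call of its own:
- ctrl.read_clock(): time.
- ctrl.read_q(): joint angles.
- ctrl.read_joint_velocities(): joint speeds.
- ctrl.read_tau(): joint torques, N m.
- ctrl.read_position(): TCP position.
- ctrl.read_eef_rot(): TCP orientation.
- ctrl.read_contact_force(): force on the tool from outside, world axes, zero at the start.
- ctrl.read_wrist_torque(): the same for the moment, N m.
- ctrl.read_finger_gap(): opening from 0.0 (shut) to 1.0 (fully open).
- ctrl.read_grasp_force(): force on a finger pad.
Only numpy, scipy, OpenCV 4.12 (cv2) and the standard library are available. Lean on these libraries where they do the work, as an engineer would, in place of code of your own. Each camera call takes 0.05 s, during which the arm holds its last target. There are 200 camera calls.

## Working session

There is one attempt and no reset: what is moved stays moved. The work goes in short steps, each a Python script; the robot and the scene stay as the last script left them, time stands still between calls to the robot, and variables do not carry over. Pictures are saved under pics/ and viewed, at most 14 in all, crops included, and the job is handed in when it is done.

```bash
mkdir -p pics; ls
python3 - <<'E'
from cell import ctrl
import cv2,numpy as np
for n in("scene","top"):
    f=ctrl.grab_frame(n); cv2.imwrite(f"pics/{n}0.png",f["img"][:,:,::-1])
    print(n,f["fx"],f["fy"],f["cx"],f["cy"]);print(np.round(f["cam_to_world"],4).tolist())
f=ctrl.grab_frame("wrist");print(f["fx"],f["cx"],f["cy"],np.round(f["T_tool_cam"],4).tolist())
print(ctrl.read_clock(),ctrl.read_eef_rot(),ctrl.read_position())
E
```

```text
cell.py
pics
scene 431.75061751577283 431.75061751577283 283.594001799197 203.07795252004615
[[0.7063, 0.5793, -0.407, 1.1136], [0.7079, -0.5707, 0.4161, -0.4977], [0.0088, -0.582, -0.8131, 1.2517], [0.0, 0.0, 0.0, 1.0]]
top 418.2411531999365 418.2411531999365 280.02973209292685 207.65067044282932
[[0.0293, -0.9971, 0.0704, 0.4604], [-0.9996, -0.0295, -0.001, 0.0699], [0.0031, -0.0704, -0.9975, 1.2527], [0.0, 0.0, 0.0, 1.0]]
325.19226210127806 278.1270072590663 206.97845773033055 [[0.0006, -0.9647, -0.2635, 0.0673], [1.0, 0.0005, 0.0003, -0.0011], [-0.0002, -0.2635, 0.9647, -0.1232], [0.0, 0.0, 0.0, 1.0]]
0.15 [-5.49661936e-01 -3.09273842e+00  1.91566230e-03] [0.18931409 0.51596916 0.24939384]
```

View pics/top0.png

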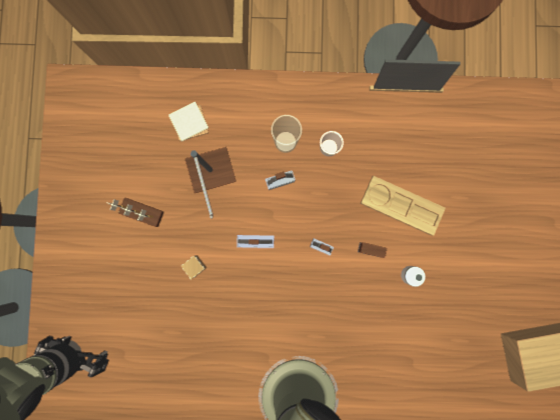

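View pics/scene0.png

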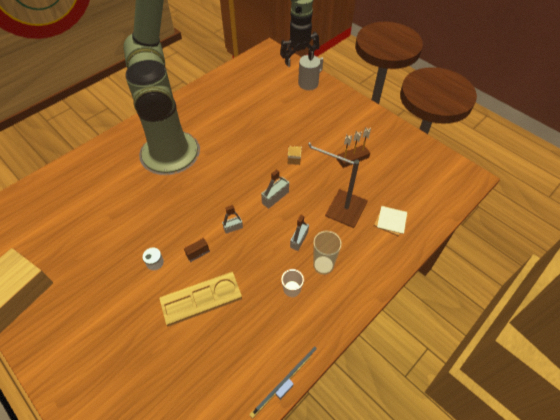

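```bash
cat > h.py <<'E'
from cell import ctrl
import cv2, numpy as np
from scipy.spatial.transform import Rotation as R
def rot(psi): # tool down, tool x at world angle psi (rad); fingers close along tool y
    return (R.from_euler('z',psi)*R.from_euler('x',np.pi)).as_rotvec()
def shot(name,save=None):
    p=np.array(ctrl.read_position()); Rt=R.from_rotvec(ctrl.read_eef_rot()).as_matrix()
    f=ctrl.grab_frame(name); f=dict(f)
    if name=="wrist":
        T=np.eye(4);T[:3,:3]=Rt;T[:3,3]=p; f["T"]=T@np.array(f["T_tool_cam"]); f["fish"]=True
    else: f["T"]=np.array(f["cam_to_world"]); f["fish"]=False
    if save: cv2.imwrite(f"pics/{save}.png",f["img"][:,:,::-1])
    return f
def rays(f,px):
    px=np.atleast_2d(np.array(px,float)); a=(px-[f["cx"],f["cy"]])/[f["fx"],f["fy"]]
    if f["fish"]:
        t=np.linalg.norm(a,axis=1,keepdims=True)+1e-12
        d=np.hstack([a/t*np.sin(t),np.cos(t)])
    else: d=np.hstack([a,np.ones((len(a),1))])
    return d@f["T"][:3,:3].T
def onz(f,px,z):
    d=rays(f,px); o=f["T"][:3,3]; return (o+d*((z-o[2])/d[:,2:]))[:,:2]
def proj(f,P):
    c=(np.atleast_2d(P)-f["T"][:3,3])@f["T"][:3,:3]
    if f["fish"]:
        r=np.linalg.norm(c[:,:2],axis=1,keepdims=True)+1e-12; a=c[:,:2]/r*np.arctan2(r,c[:,2:])
    else: a=c[:,:2]/c[:,2:]
    return a*[f["fx"],f["fy"]]+[f["cx"],f["cy"]]
def ortho(f,cx,cy,z,w,h,s):
    """resample the picture onto plane z; s px per m; up = +x, left = +y"""
    u,v=np.meshgrid(np.arange(w),np.arange(h)); X=cx+(h/2-v)/s; Y=cy+(w/2-u)/s
    m=proj(f,np.stack([X,Y,np.full(X.shape,z)],-1).reshape(-1,3)).reshape(h,w,2).astype(np.float32)
    return cv2.remap(f["img"],m[...,0],m[...,1],cv2.INTER_LINEAR)[:,:,::-1]
E
python3 - <<'E'
from h import *
f=shot("top")
for n,p,z in [("large",(255,241),.14),("mid",(280,180),.13),("small",(322,247),.12),("dust",(372,250),.05),("tin",(414,276),.05),("box",(193,267),.05),("post",(195,153),.24),("tip",(211,215),.24),("tray",(404,205),.02),("glass",(286,142),0),("cup",(331,148),0),("dart",(140,212),.03)]:
    print(n,np.round(onz(f,p,z),3))
ctrl.movep([0.35,0.25,0.38],rot(np.pi)); np.save("a.npy",shot("wrist","w1"),allow_pickle=True)
ctrl.movep([0.40,-0.12,0.38],rot(np.pi)); np.save("b.npy",shot("wrist","w2"),allow_pickle=True)
print(ctrl.read_clock(),ctrl.read_q())
E
```

```text
large [[0.448 0.133]]
mid [[0.615 0.071]]
small [[ 0.437 -0.048]]
dust [[ 0.432 -0.198]]
tin [[ 0.361 -0.319]]
box [[0.368 0.312]]
post [[0.66  0.281]]
tip [[0.509 0.236]]
tray [[ 0.566 -0.298]]
glass [[0.749 0.056]]
cup [[ 0.735 -0.081]]
dart [[0.522 0.478]]
2.9667 [-4.66592788e-01  1.60140197e-02 -2.41334328e-01  1.31352379e+00
  2.84723154e-04 -4.68284244e-01]
```

View pics/w1.png

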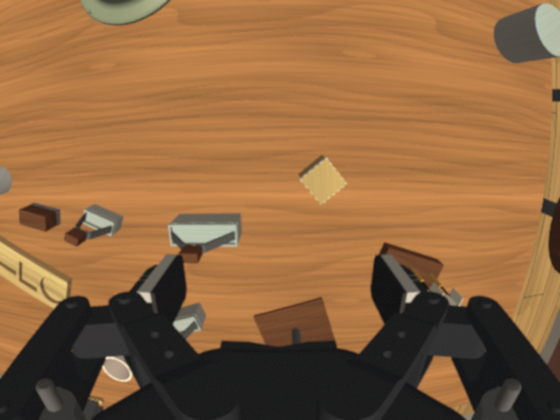

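View pics/w2.png

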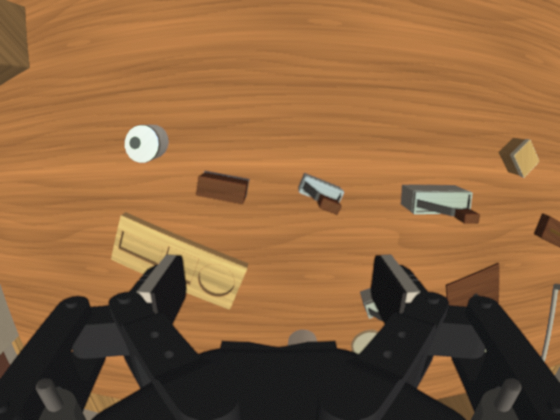

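Run:
```python
from h import *
h=np.pi/2
S={}
S["tray"]=([0.54,-0.17,.36],-h); S["tin"]=([0.43,-0.17,.36],-h)
S["small"]=([0.54,-.05,.36],2*h); S["mid"]=([0.60,-0.05,.36],h); S["large"]=([0.55,.133,.36],2*h); S["hook"]=([0.57,.13,.40],h);S["hook2"]=([0.62,.3,.40],2*h)
out={}
for k,(p,a) in S.items():
    try:
        ctrl.movep(p,rot(a)); ctrl.sleep(.15); out[k]=shot("wrist")
    except ctrl.MotionError as e: print(k,e)
np.save("s.npy",out,allow_pickle=True); print(ctrl.read_clock())
V=[("tray",.566,-.298,.02),("tin",.361,-.319,.05),("tin",.432,-.198,.05),("small",.437,-.048,.038),("mid",.615,.071,.048),("large",.448,.133,.06),("hook",.58,.25,.24),("hook2",.58,.25,.24),("large",.368,.312,.05)]
t=[ortho(out[k],x,y,z,260,195,1000) for k,x,y,z in V if k in out]
while len(t)<9:t.append(t[0]*0)
cv2.imwrite("pics/m1.png",np.vstack([np.hstack(t[i:i+3]) for i in(0,3,6)]))
```

```text
13.0667
```

View pics/m1.png

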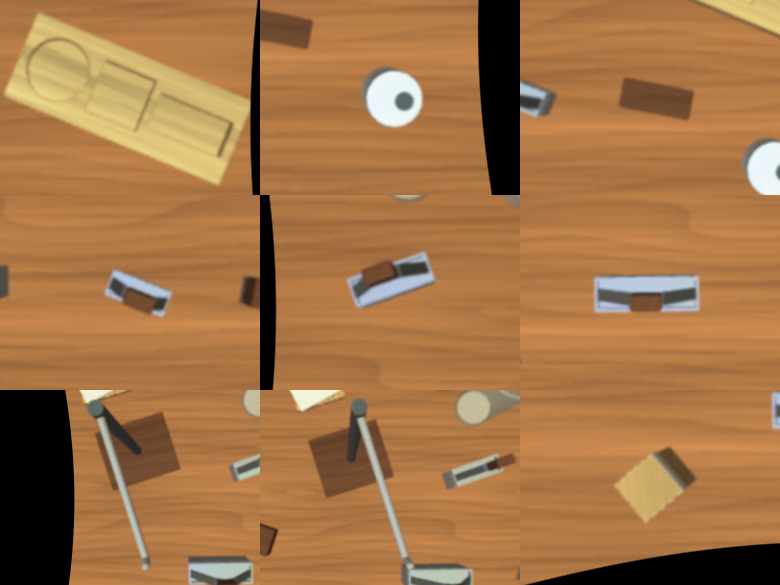

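```bash
cat >> h.py <<'E'
S=2000.
def near(mask,W,H,c=None):
    cs,_=cv2.findContours(mask,cv2.RETR_EXTERNAL,cv2.CHAIN_APPROX_NONE)
    cs=[k for k in cs if cv2.contourArea(k)>400]
    return cs
def find(f,cx,cy,z,kind,box=.2,dbg=None):
    """returns centre xy, (long,short), yaw of the long side in world"""
    n=int(box*S); im=ortho(f,cx,cy,z,n,n,S); hsv=cv2.cvtColor(im,cv2.COLOR_BGR2HSV); Hh,Ss,Vv=[hsv[...,i].astype(int) for i in range(3)]
    if kind=="grey": m=(Ss<100)&(Vv>20)
    elif kind=="white": m=(Ss<50)&(Vv>195)
    elif kind=="tan": m=(Hh>=17)&(Vv>150)&(Ss<165)
    elif kind=="brown": m=(Vv<125)
    m=cv2.morphologyEx(m.astype(np.uint8)*255,cv2.MORPH_OPEN,np.ones((5,5)))
    m=cv2.morphologyEx(m,cv2.MORPH_CLOSE,np.ones((9,9)))
    cs,_=cv2.findContours(m,cv2.RETR_EXTERNAL,cv2.CHAIN_APPROX_NONE)
    cs=[c for c in cs if cv2.contourArea(c)>300]
    best=min(cs,key=lambda c:abs(cv2.pointPolygonTest(c,(n/2,n/2),True)) if cv2.pointPolygonTest(c,(n/2,n/2),False)<0 else -cv2.contourArea(c))
    r=cv2.minAreaRect(best); b=cv2.boxPoints(r)
    P=np.stack([cx+(n/2-b[:,1])/S, cy+(n/2-b[:,0])/S],1)
    e=[P[1]-P[0],P[2]-P[1]]; e.sort(key=lambda v:-np.linalg.norm(v))
    if dbg is not None:
        cv2.drawContours(im,[best],-1,(0,255,0),1); cv2.polylines(im,[b.astype(int)],True,(255,0,0),1); dbg.append(cv2.resize(im,(266,266)))
    yaw=np.arctan2(e[0][1],e[0][0]); yaw=(yaw+np.pi)%np.pi
    if kind=="white":
        (u,v),rr=cv2.minEnclosingCircle(best); return np.array([cx+(n/2-v)/S,cy+(n/2-u)/S]),(2*rr/S,2*np.sqrt(cv2.contourArea(best)/np.pi)/S),0
    return P.mean(0),(np.linalg.norm(e[0]),np.linalg.norm(e[1])),yaw
E
python3 - <<'E'
from h import *
o=np.load("s.npy",allow_pickle=True).item(); d=[]
for n,k,x,y,z,kd,bx in [("tray","tray",.566,-.298,.02,"tan",.28),("tin","tin",.361,-.319,.05,"white",.14),("dust","tin",.432,-.198,.05,"brown",.14),("small","small",.437,-.05,.038,"grey",.14),("mid","mid",.615,.071,.048,"grey",.14),("large","large",.448,.133,.06,"grey",.15),("box","large",.368,.302,.05,"tan",.14)]:
    c,s,a=find(o[k],x,y,z,kd,bx,d); print(n,np.round(c,4),np.round(s,4),round(np.degrees(a),1),"cam",np.round(o[k]["T"][:2,3],3))
# rod: light thin strip at z=.24
for k in("hook","hook2"):
    f=o[k];x0,y0=.58,.25;im=ortho(f,x0,y0,.24,500,500,S); d.append(cv2.resize(im,(266,266)))
    hsv=cv2.cvtColor(im,cv2.COLOR_BGR2HSV); m=((hsv[...,1]<70)&(hsv[...,2]>100)).astype(np.uint8)
    pts=[]
    for X in np.arange(.54,.64,.005):
        v=int(250-(X-x0)*S); yg=.245+(X-.51)*.29
        u=np.nonzero(m[v])[0]; Y=y0+(250-u)/S; Y=Y[abs(Y-yg)<.025]
        if len(Y): pts.append((X,(Y.min()+Y.max())/2,np.ptp(Y)))
    pts=np.array(pts); c=np.polyfit(pts[:,0],pts[:,1],1); print(k,"slope deg",np.degrees(np.arctan(c[0])),"y at .51,.58,.65",np.polyval(c,[.51,.58,.65]),"w",np.median(pts[:,2]),"res",np.std(pts[:,1]-np.polyval(c,pts[:,0])))
cv2.imwrite("pics/m2.png",np.vstack([np.hstack(d[i:i+3]) for i in(0,3,6)])[:,:])
E
python3 -c "
import cv2;i=cv2.imread('pics/m2.png');cv2.imwrite('pics/m2.png',cv2.resize(i,(600,600)))"
```

```text
Traceback (most recent call last):
  File "h.py", line 55, in find
    cv2.drawContours(im,[best],-1,(0,255,0),1); cv2.polylines(im,[b.astype(int)],True,(255,0,0),1); dbg.append(cv2.resize(im,(266,266)))
    ~~~~~~~~~~~~~~~~^^^^^^^^^^^^^^^^^^^^^^^^^^
cv2.error: OpenCV(4.12.0) :-1: error: (-5:Bad argument) in function 'drawContours'
> Overload resolution failed:
>  - Layout of the output array image is incompatible with cv::Mat
>  - Expected Ptr<cv::UMat> for argument 'image'

[ WARN:0@0.024] global loadsave.cpp:275 findDecoder imread_('pics/m2.png'): can't open/read file: check file path/integrity
Traceback (most recent call last):
cv2.error: OpenCV(4.12.0) /io/opencv/modules/imgproc/src/resize.cpp:4208: error: (-215:Assertion failed) !ssize.empty() in function 'resize'
```

```bash
sed -i 's/cv2.INTER_LINEAR)\[:,:,::-1\]/cv2.INTER_LINEAR)[:,:,::-1].copy()/; /^def near/,/return cs/d' h.py
cat > meas.py <<'E'
from h import *
o=np.load("s.npy",allow_pickle=True).item(); d=[]
for n,k,x,y,z,kd,bx in [("tray","tray",.566,-.298,.02,"tan",.28),("tin","tin",.361,-.319,.05,"white",.14),("dust","tin",.432,-.198,.05,"brown",.14),("small","small",.437,-.05,.038,"grey",.14),("mid","mid",.615,.071,.048,"grey",.14),("large","large",.448,.133,.06,"grey",.15),("box","large",.368,.302,.05,"tan",.14)]:
    c,s,a=find(o[k],x,y,z,kd,bx,d); print(n,np.round(c,4),np.round(s,4),round(np.degrees(a),1),"cam",np.round(o[k]["T"][:2,3],3))
for k in("hook","hook2"):
    f=o[k];x0,y0=.58,.25;im=ortho(f,x0,y0,.24,500,500,S); d.append(cv2.resize(im,(266,266)))
    hsv=cv2.cvtColor(im,cv2.COLOR_BGR2HSV); m=((hsv[...,1]<70)&(hsv[...,2]>100)).astype(np.uint8)
    pts=[]
    for X in np.arange(.54,.64,.005):
        v=int(250-(X-x0)*S); yg=.245+(X-.51)*.29
        u=np.nonzero(m[v])[0]; Y=y0+(250-u)/S; Y=Y[abs(Y-yg)<.025]
        if len(Y): pts.append((X,(Y.min()+Y.max())/2,np.ptp(Y)))
    pts=np.array(pts); c=np.polyfit(pts[:,0],pts[:,1],1); print(k,"slope deg",np.degrees(np.arctan(c[0])),"y at .51,.58,.65",np.polyval(c,[.51,.58,.65]),"w",np.median(pts[:,2]),"res",np.std(pts[:,1]-np.polyval(c,pts[:,0])))
cv2.imwrite("pics/m2.png",cv2.resize(np.vstack([np.hstack(d[i:i+3]) for i in(0,3,6)]),(600,600)))
E
python3 meas.py
```

```text
tray [ 0.5652 -0.2957] [0.2353 0.0924] 67.2 cam [ 0.539 -0.237]
tin [ 0.36   -0.3233] [0.0561 0.0548] 0.0 cam [ 0.43  -0.238]
dust [ 0.4312 -0.204 ] [0.0698 0.0284] 79.0 cam [ 0.43  -0.238]
small [ 0.437  -0.0558] [0.0649 0.0297] 68.7 cam [ 0.472 -0.051]
mid [0.6277 0.0702] [0.0851 0.0344] 109.4 cam [0.599 0.016]
large [0.4473 0.1367] [0.1066 0.0376] 90.7 cam [0.483 0.132]
box [0.3681 0.3135] [0.0506 0.0502] 130.0 cam [0.483 0.132]
hook slope deg 17.79741130509557 y at .51,.58,.65 [0.23525883 0.25772989 0.28020094] w 0.008000000000000007 res 0.0001308140360591093
hook2 slope deg 17.67821448016831 y at .51,.58,.65 [0.23539906 0.25770959 0.28002011] w 0.007500000000000007 res 0.0001055552807453658
```

View pics/m2.png

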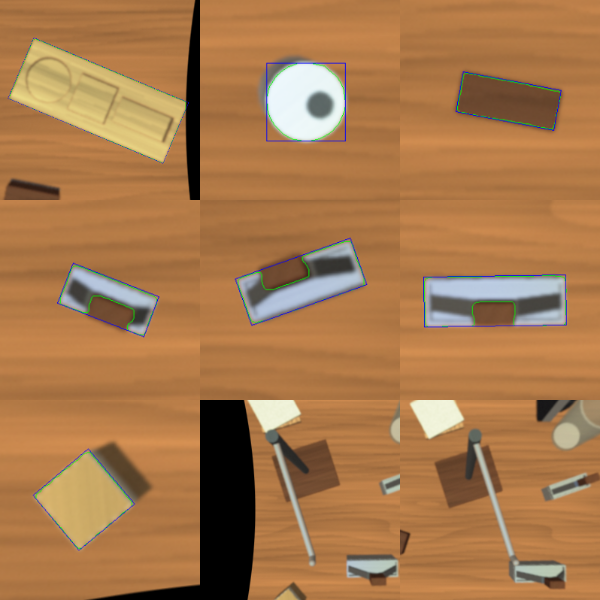

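```bash
cat >> h.py <<'E'
YH=np.radians(17.74); ROOT=np.array([.657,.2823]); DX=np.array([np.cos(YH),np.sin(YH)]); PH=YH+np.pi
def hang(xy,yaw,zg,dist,F=60):
    psi=yaw-np.pi/2
    while psi<np.pi/2: psi+=np.pi
    ctrl.movep([*xy,.36],rot(psi)); ctrl.move_l([*xy,zg],.2)
    ctrl.grab(F); print("gap",ctrl.read_finger_gap(),"F",ctrl.read_grasp_force())
    ctrl.move_l([*xy,.315],.15); print("lifted",ctrl.read_finger_gap(),ctrl.read_contact_force())
    s=ROOT-.215*DX; ctrl.movep([*s,.315],rot(PH)); ctrl.move_l([*s,.2915],.1)
    e=ROOT-dist*DX
    if ctrl.move_l([*e,.2915],.08,until_force=8): print("BUMP",ctrl.read_position(),ctrl.read_contact_force()); return
    print("down",ctrl.move_l([*e,.2645],.03,until_force=3),ctrl.read_position())
    ctrl.sleep(.3); ctrl.let_go(); ctrl.sleep(.3); ctrl.move_l([*e,.37],.12); print(ctrl.read_clock())
E
python3 - <<'E'
from h import *
hang((.4473,.1367),np.radians(90.7),.134,.032)
shot("scene","sc1")
E
```

```text
gap 0.2895283761322056 F 59.286741614341736
lifted 0.29064547381111344 [ 0.33124855  0.08696803 -3.10189168]
down True [0.62628354 0.27246735 0.2667497 ]
23.4833
```

View pics/sc1.png

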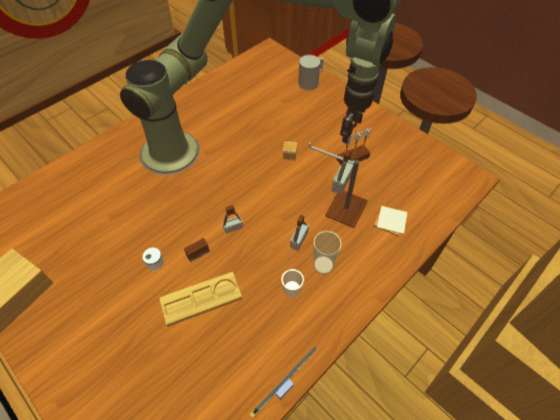

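The large caddy hangs near the post at (345,175). The box has shifted slightly, from (295,156) to (290,150), so I will re-measure it before picking. Next, the middle and small caddies.

Run:
```python
from h import *
hang((.6277,.0702),np.radians(109.4),.122,.076)
hang((.437,-.0558),np.radians(68.7),.112,.120)
shot("scene","sc2")
h=np.pi/2
ctrl.movep([.45,.30,.36],rot(2*h)); ctrl.sleep(.15); f=shot("wrist","w3")
print(find(f,.36,.31,.05,"tan",.16), f["T"][:2,3])
```

```text
gap 0.29183133838031416 F 59.11402702331543
lifted 0.2934441144254243 [ 0.6133429  -0.61327208 -1.52011745]
down True [0.58437087 0.25905436 0.26667565]
33.9
gap 0.2908494016438192 F 59.09599542617798
lifted 0.29760476110381584 [ 0.89870697 -0.05850726 -1.30242625]
down True [0.54243502 0.24564143 0.26671242]
44.4583
(array([0.33890828, 0.31903285], dtype=float32), (np.float32(0.05076949), np.float32(0.050335754)), np.float32(2.2390862)) [0.38316549 0.29891798]
```

View pics/sc2.png

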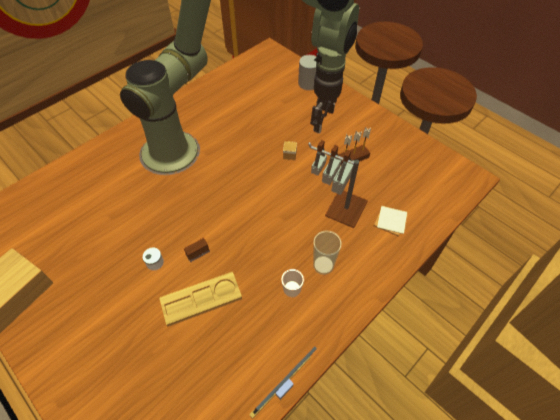

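View pics/w3.png

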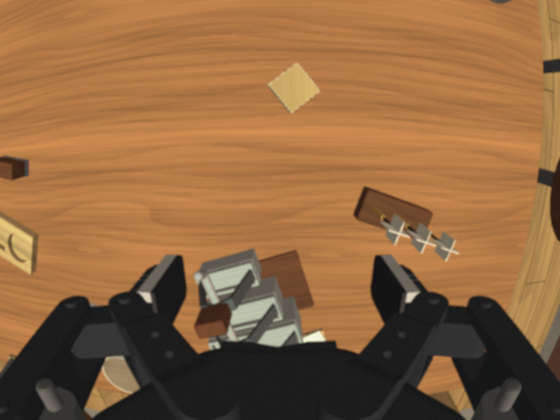

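All three caddies hang from the rod. The box sits at about (0.339, 0.319). I will now refine the tray, box, duster and tin poses from opposed wrist headings, so that camera bias cancels.

```bash
cat > two.py <<'E'
from h import *
def look(n,c,z,kd,bx,psis,off=.09):
    for a in psis:
        a=np.radians(a); p=np.array(c)-off*np.array([np.cos(a),np.sin(a)])
        try: ctrl.movep([*p,.36],rot(a))
        except ctrl.MotionError as e: print(n,a,e); continue
        ctrl.sleep(.15); f=shot("wrist"); m=find(f,*c,z,kd,bx); print(n,round(np.degrees(a)),np.round(m[0],4),np.round(m[1],4),round(np.degrees(m[2]),1))
E
python3 - <<'E'
from two import *
look("box",(.339,.319),.05,"tan",.14,(180,0))
look("tin",(.36,-.323),.05,"white",.14,(90,-90))
look("dust",(.431,-.204),.05,"brown",.14,(90,-90))
look("tray",(.565,-.296),.02,"tan",.28,(180,90,-90),.06)
print(ctrl.read_clock())
E
```

```text
box 180 [0.3388 0.3194] [0.0503 0.0503] 38.0
box 0 [0.3386 0.3195] [0.0502 0.0501] 127.9
tin 90 [ 0.3599 -0.3231] [0.0557 0.0547] 0.0
tin -90 [ 0.36   -0.3232] [0.0557 0.0548] 0.0
dust 90 [ 0.4313 -0.204 ] [0.0705 0.0289] 79.2
dust -90 [ 0.4313 -0.2035] [0.07   0.0285] 79.0
tray 180 [ 0.5652 -0.2958] [0.2354 0.0925] 67.3
tray 90 [ 0.5651 -0.2959] [0.2353 0.0925] 67.3
tray -90 [ 0.565  -0.2958] [0.2354 0.0928] 67.2
65.0083
```

```bash
cat >> h.py <<'E'
TC=np.array([.5651,-.2958]); TA=np.radians(67.25); TY=np.array([np.cos(TA),np.sin(TA)])
def place(xy,psi,off,psi2,g=.038,F=35):
    ctrl.movep([*xy,.20],rot(psi)); ctrl.move_l([*xy,g],.15)
    ctrl.grab(F); print("gap",ctrl.read_finger_gap(),ctrl.read_grasp_force())
    ctrl.move_l([*xy,.20],.15); t=TC+off*TY
    ctrl.movep([*t,.20],rot(psi2)); ctrl.move_l([*t,.075],.15)
    b=ctrl.move_l([*t,g+.0065],.03,until_force=4); print("down",b,ctrl.read_position(),ctrl.read_contact_force())
    if ctrl.read_position()[2]>g+.0095: print("STUCK"); return
    ctrl.let_go(); ctrl.sleep(.2); ctrl.move_l([*t,.20],.15); print(ctrl.read_clock())
E
python3 - <<'E'
from h import *
ctrl.movep([.431,-.204,.30],rot(np.radians(79)))
place((.4313,-.2038),np.radians(79.1),-.068,TA)
E
```

```text
gap 0.34896197706882004 35.35085678100586
down True [ 0.53858612 -0.35830619  0.04540204] [ 0.22323548 -0.53169145  4.33164298]
75.9
```

```bash
sed -i 's/def place(xy,psi,off,psi2,g=.038,F=35):/def place(xy,psi,off,psi2,g=.038,F=35,hi=.20):/; s/ctrl.move_l(\[\*xy,.20\],.15); t=TC/ctrl.move_l([*xy,hi],.15); t=TC/; s/ctrl.movep(\[\*t,.20\],rot(psi2))/ctrl.movep([*t,hi],rot(psi2))/' h.py
python3 - <<'E'
from h import *
from two import look
look("tin",(.36,-.323),.05,"white",.14,(90,))
place((.36,-.3231),TA,.076,TA)
ctrl.move_l([.55,-.2,.36],.25)
look("box",(.339,.3195),.05,"tan",.14,(180,))
place((.3387,.3195),np.radians(218),.008,np.radians(247.25),hi=.36)
E
```

```text
tin 90 [ 0.3599 -0.3231] [0.056  0.0549] 0.0
gap 0.6430108442841502 36.38567805290222
down True [ 0.59412208 -0.2254894   0.04592345] [-0.53542354 -0.03885596  4.81313609]
85.3583
box 180 [0.3386 0.3195] [0.0502 0.0501] 128.3
gap 0.5548796116751903 37.111830711364746
down True [ 0.56788171 -0.28826013  0.04567723] [-0.48986179 -0.14649116  4.52918067]
100.1667
```

Both went down to floor height. I will check the final state before handing in.

Run:
```python
from h import *
a=-np.pi/2
ctrl.move_l([.568,-.288,.36],.2); ctrl.movep([.55,-.17,.36],rot(a)); ctrl.sleep(.15); f=shot("wrist")
for n,off,k,w in(("tin",.076,"white",.08),("dust",-.068,"brown",.12)):
    c=TC+off*TY; m=find(f,*c,.057,k,w); print(n,np.round((m[0]-c)*1000,1),np.round(m[1],4),np.degrees(m[2]))
t=cv2.resize(ortho(f,.565,-.296,.057,280,280,1000),(400,400))
g=shot("scene")["img"][:,:,::-1]; s=cv2.resize(g[100:300,250:450],(400,400))
cv2.imwrite("pics/end.png",np.hstack([t,s]))
```

```text
tin [-1.3  0.6] [0.0563 0.0551] 0.0
dust [-0.1  5.6] [0.0784 0.0309] 66.68229053826877
```

View pics/end.png

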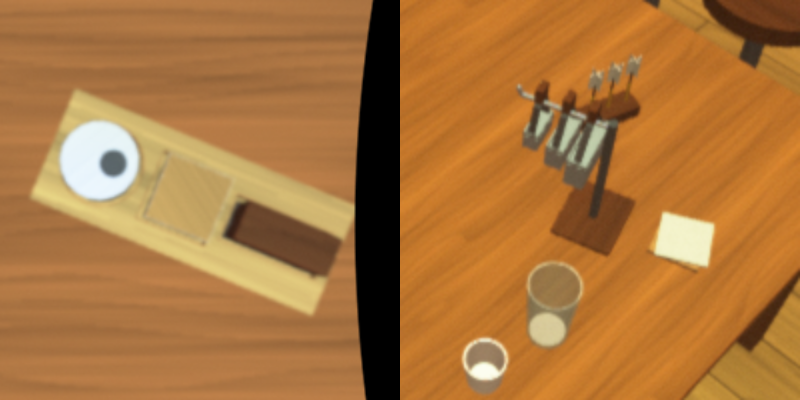

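The tin, box and duster are seated in the tray on the left. On the right, the three caddies hang in line and the glass, cup and darts are untouched.

```bash
python3 -c "
from cell import ctrl
print(ctrl.read_clock(),ctrl.sign_off())"
```

```text
the job is handed in; nothing more can be done
101.9167 None
```

I handed the job in at 101.9 s of the 208 s allowed: all three caddies hang on the rod, largest first, and the tin, box and duster are home in their pockets. The sign-off returned no verdict.

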